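# Swap the dust lid of a bearing pot for its vented drying cover

## Task

The cleaned bearings in the blue pot need to air: lift the red lid off the pot by its knob and set it aside, knob up, in the middle of the round cork mat. Then take the silver vented cover from the green board by its knob and set it on the pot so that it sits fully seated and level. Set both down, do not drop them, and leave the pot and the tools and containers around it where they stand.

Things in the scene. Friction and masses are not known exactly. Their poses are not given: they have to be found in the camera images.
- pot: Round open blue pot with a bright band at the rim, standing loose on the bench, 3 bearings fixed in its bottom. 116 mm outside diameter (117 at the rim band), 90 mm high, wall 3 mm (bore 110 mm). Origin: centre of its underside, z up; the rim is at z 90 mm. About 1 kg.
- lid: Plain red dust lid with a black knob; at the start it sits loose on the pot, its step inside the bore with 5 mm play all round, its origin 82 mm above the pot's. Origin: centre of its underside, z up. Round step 100 mm in diameter (92 at its foot), z 0 to 8 mm; disc 128 mm in diameter, z 8 to 12; knob on the axis, top at z 48. About 0.22 kg. 
- lid_knob (a point): Black knob, on the red lid's axis, 36 mm above its origin, a good height to grip. Round knob: neck 20 mm in diameter, z 12 to 19 mm above the origin, straight barrel 28 mm in diameter, z 23 to 45. Same at any yaw.
- vent: Silver vented cover with two rings of black vent holes and a yellow knob, shaped as the red lid, resting on the green board at the start. Origin: centre of its underside, z up. Round step 100 mm in diameter (92 at its foot), z 0 to 8 mm; disc 128 mm in diameter, z 8 to 12; knob on the axis, top at z 48. About 0.22 kg. Seated, its origin is 82 mm above the pot's.
- vent_knob (a point): Yellow knob, on the silver cover's axis, 36 mm above its origin, a good height to grip. Round knob: neck 20 mm in diameter, z 12 to 19 mm above the origin, straight barrel 28 mm in diameter, z 23 to 45. Same at any yaw.
- mat: Round brown cork mat fixed to the bench, 170 mm in diameter, 5 mm thick. Origin: centre of its underside. A lid lying on it has its origin 5 mm above the mat's.
- board: Green square plastic board fixed to the bench, 130 x 130 mm, 12 mm thick, under the silver cover. Origin: centre of its underside.
- can: Upright can with an orange label, 54 mm in diameter, 150 mm high. Origin: centre of its underside. Bystander.
- jar: Upright amber jar with a white cap, 68 mm in diameter, 85 mm high. Origin: centre of its underside. Bystander.
- wrench: Steel wrench 150 mm long lying on the bench between the robot and the work. Origin: middle of its underside, x along it. Bystander.
- driver: Screwdriver lying at the far edge of the work. Origin: middle of its underside, x along it. Bystander.
There are look-alikes about, which are no part of the job. Leave any white or yellow look-alike of the mat alone.

How it is judged:
By the outcome, as a careful person would: the job done as asked, in the order asked, and still so for the second after the job is handed in, with the robot touching nothing.
It also fails if it takes over 64 s, if anything falls off the work surface, if the arm or the gripper's body presses on something with over 40 N, if the wrist force passes 120 N, or if a joint passes its speed limit or range.

## Robot

A 7-joint arm with a two-finger parallel gripper is mounted at the origin on the work surface. World frame = base frame: x ahead of the robot, y to its left, z up, the work surface at z = 0. Lengths are in m, angles in rad, forces in N, time in s.
With the tool pointing down it reaches from about 0.425 to 0.925 m from the base axis. Payload 6.8 kg.
Tool frame: the origin (TCP) lies at the very end of the fingers, on their centre line; the grasp point (between the pads) lies bot.grip_depth behind it (bot.grip_depth is the distance from the TCP to the grasp point, in m); z points along the fingers, y is the line along which they close (so a half turn about z gives the same grasp; the last joint's range is limited). The gripper opens to 85 mm and grips with 20 to 120 N. Pads are 22 mm wide; open, the fingers measure 114 mm over their backs; the gripper's body (76 mm by 85 mm) begins 54 mm behind the grasp point. The pads swing forward as they close: fully open they stand 13 mm farther back than shut.
Start: joints at [-1.214, 0.477, 0.022, 1.555, -0.011, 1.109, -0.083], TCP at [0.303, 0.603, 0.231] pointing down, gripper open.
Joint ranges: [-2.96, 2.96], [-0.34, 2.1], [-1.41, 1.46], [0.24, 2.44], [-1.37, 4.51], [0.17, 1.92], [-2.96, 2.96]. Speed limits (rad/s): [2.39, 2.39, 3.14, 3.14, 3.14, 3.14, 3.14].

## Interface

Orientations are given as a unit quaternion [w, x, y, z].
In Python, from station import bot gives the robot as it stands.
- The arm moves only by the tool send_rows, never from a script. Its arguments are lists of equal length, an entry for each row: "slide": the shift along the tool's x, y, z in mm, a list of three; "roll": the turn about the tool's z in degrees; "claw": the opening, from 0 (shut) to 1 (fully open). A call has exactly 8 rows; each row is the pose to reach, as a shift and turn from the pose commanded when the call began, along the tool's axes at that moment; what a row does not reach only later rows make up. A row lasts 1/12 s, in which the tool goes at most 41.7 mm and 7.16 degrees, less where a joint would pass 70% of its speed; a pose out of reach is approached as far as the arm can. A call with a gripper value outside its range is refused whole. The fingers move at their own pace and stop on an object; "force" is the grip in N (left out, the last holds). Time passes only in rows, so rows that repeat a pose let the fingers close, or fill a call up. It gives the time, the measured TCP pose, the force, the opening and the grip force at its end, in the units of the state.
- bot.get_obs(): the state, without advancing time (a new reading comes with each control period).
- bot.read_camera(name): name is "scene" or "top" or "wrist"; returns the picture (480x640x3 uint8, red, green, blue); there is no depth.
- bot.camera_model(name): a dict with "camera_matrix" (3x3 intrinsics, pixels), "camera_from_world" (4x4, takes a point from world to camera coordinates). Camera axes: x right, y down, z forward; pixel columns grow to the right and rows downward; lengths in m; the calibration is good to about 2 mm. The wrist camera is an equidistant fisheye: a pixel r from the principal point sees the ray r / f radians off the axis. A picture is of the moment at which its call begins: read the wrist's pose just before it. camera_model takes no time and is no camera call; for the wrist camera it gives the pose at the moment of the call.
- bot.hand_in(): hands the job in; it is judged then, once.
The state is a dict: "t": time; "q": joint angles; "joint_vel": joint speeds; "joint_torque": joint torques, N m; "eef_pos": TCP position; "tool_rot": TCP orientation; "contact_force": force on the tool from outside, world axes, zero at the start; "torque": the same for the moment, N m; "gripper_width": opening from 0.0 (shut) to 1.0 (fully open); "grasp_force": force on a finger pad.
Only numpy, scipy, OpenCV 4.12 (cv2) and the standard library are available. Lean on these libraries where they do the work, as an engineer would, in place of code of your own. Each camera call takes 0.05 s, during which the arm holds its last target. There are 200 camera calls.

## Working session

There is one attempt and no reset: what is moved stays moved. The work goes in short steps, Python scripts to look and compute and a tool call to move; the robot and the scene stay as the last step left them, time stands still between calls to the robot, and variables do not carry over. Pictures are saved under pics/ and viewed, at most 10 in all, crops included, and the job is handed in when it is done.

Besides the shell and the picture viewer there is one more tool, called after "Call:" as name(argument=value, ...) on one line, values as JSON. send_rows: Moves the arm, as the interface text tells. Its arguments: {"type":"object","properties":{"slide":{"type":"array","items":{"type":"array","items":{"type":"number"}}},"roll":{"type":"array","items":{"type":"number"}},"claw":{"type":"array","items":{"type":"number"}},"force":{"type":"number"}},"required":["slide","roll","claw"]}

```bash
mkdir -p pics; ls; python3 - <<'E'
from station import bot
import cv2,numpy as np
print(bot.get_obs()); print(bot.grip_depth)
for n in ("scene","top"):
    im=bot.read_camera(n); cv2.imwrite(f"pics/{n}0.png",im[:,:,::-1]); m=bot.camera_model(n); print(n,np.round(m["camera_matrix"],1).tolist(),np.round(m["camera_from_world"],3).tolist())
E
```

```text
pics
{'t': 0.0, 'q': array([-1.21413179,  0.4777793 ,  0.02234071,  1.55648229, -0.01146125,
        1.10929191, -0.08309277]), 'joint_vel': array([ 8.12383930e-04, -7.01183299e-04, -7.44235762e-05,  1.81408711e-03,
        8.64972569e-04,  2.16196296e-03, -5.75966986e-04]), 'joint_torque': array([ 2.89187774e-04, -5.96460736e+01,  1.60792127e+00, -2.81185609e+01,
        1.24412833e-02,  9.37627105e-03,  4.05342030e-05]), 'eef_pos': array([0.30229748, 0.60284764, 0.23032667]), 'tool_rot': array([-1.26885697e-04,  2.30274445e-01,  9.73125295e-01, -9.07519411e-04]), 'contact_force': array([ 0.48231499, -0.44665295,  0.39816969]), 'torque': array([0.04336689, 0.06855118, 0.00327521]), 'grasp_force': 0.0, 'gripper_width': 1.0055497692986115}
0.0187
scene [[572.4, 0.0, 325.8], [0.0, 572.4, 237.0], [0.0, 0.0, 1.0]] [[-0.725, 0.689, -0.002, 0.416], [0.575, 0.603, -0.553, -0.291], [-0.379, -0.402, -0.833, 1.408], [0.0, 0.0, 0.0, 1.0]]
top [[560.6, 0.0, 320.8], [0.0, 560.6, 237.3], [0.0, 0.0, 1.0]] [[-0.006, -1.0, 0.003, 0.002], [-0.993, 0.005, -0.115, 0.59], [0.115, -0.004, -0.993, 1.093], [0.0, 0.0, 0.0, 1.0]]
```

View pics/scene0.png

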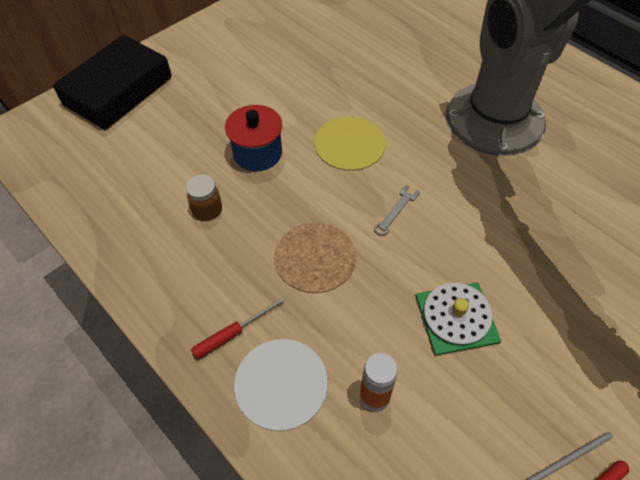

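View pics/top0.png

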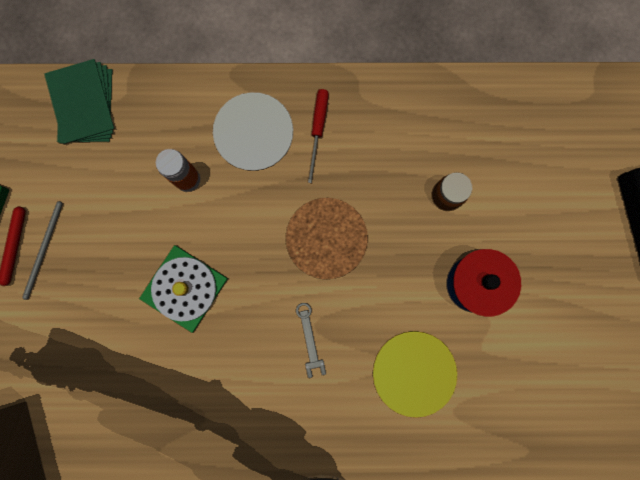

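The scene view shows the red lid's knob at (252,118), the cork mat at (315,257) and the yellow knob at (460,306). In the top view they are at (491,282), (327,238) and (180,289). The white and yellow discs are look-alikes. Next I triangulate them.

```bash
cat > h.py <<'E'
from station import bot
import cv2,numpy as np
def hsv(im): return cv2.cvtColor(im,cv2.COLOR_RGB2HSV)
def blob(mask,box):
    """centre of ellipse fitted to the hull of the largest blob in box (x0,y0,x1,y1), blob centroid"""
    m=np.zeros_like(mask); x0,y0,x1,y1=box; m[y0:y1,x0:x1]=mask[y0:y1,x0:x1]
    c=max(cv2.findContours(m,cv2.RETR_EXTERNAL,cv2.CHAIN_APPROX_NONE)[0],key=cv2.contourArea)
    h=cv2.convexHull(c); e=cv2.fitEllipse(c); M=cv2.moments(h)
    return np.array([M['m10']/M['m00'],M['m01']/M['m00']]),np.array(e[0]),e[1]
def ray(cm,px,fish=False):
    K=cm["camera_matrix"];T=cm["camera_from_world"];x=(px[0]-K[0,2])/K[0,0];y=(px[1]-K[1,2])/K[1,1]
    if fish:
        r=np.hypot(x,y); d=np.array([x/r*np.sin(r),y/r*np.sin(r),np.cos(r)])
    else: d=np.array([x,y,1.])
    R=T[:3,:3]; d=R.T@d; return -R.T@T[:3,3],d/np.linalg.norm(d)
def plane(r,z): return r[0]+r[1]*(z-r[0][2])/r[1][2]
def tri(a,b):
    s=np.linalg.lstsq(np.c_[a[1],-b[1]],b[0]-a[0],rcond=None)[0]
    p,q=a[0]+s[0]*a[1],b[0]+s[1]*b[1]; return (p+q)/2,np.linalg.norm(p-q)
def masks(im):
    H=hsv(im).astype(int); h,s,v=H[...,0],H[...,1],H[...,2]; u=lambda b:(b*255).astype(np.uint8)
    return dict(red=u(((h<6)|(h>174))&(s>150)&(v>90)),black=u(v<45),yellow=u((h>20)&(h<35)&(s>130)&(v>80)),
      silver=u((s<45)&(v>110)),cork=u((h<14)&(s>80)&(v>60)),green=u((h>50)&(h<85)&(s>120)))
E
python3 - <<'E'
from h import *
B={"lid":("red",(215,100,290,150),(445,245,525,320)),"lidknob":("black",(238,100,266,130),(478,270,506,296)),
"vent":("silver",(415,275,502,350),(148,252,220,325)),"ventknob":("yellow",(448,290,475,320),(168,278,194,300)),
"mat":("cork",(265,215,365,300),(278,190,376,285)),"board":("green",(410,275,505,360),(135,240,232,336))}
ms=[masks(bot.read_camera(n)) for n in("scene","top")]; cs=[bot.camera_model(n) for n in("scene","top")]
for k,(c,b0,b1) in B.items():
    r=[blob(ms[0][c],b0),blob(ms[1][c],b1)]
    for j in (0,1):
        R=[ray(cs[i],r[i][j]) for i in(0,1)]; p,e=tri(*R); print(k,"hull" if j==0 else "ell",np.round(p*1e3,1),"gap",round(e*1e3,1),[np.round(x[2],0).tolist() for x in r])
    for z in {"lid":(.094,),"vent":(.024,),"mat":(.005,),"lidknob":(.118,),"ventknob":(.048,),"board":(.012,)}[k]: print("   onplane",z,[np.round(plane(x,z)*1e3,1)[:2].tolist() for x in R])
E
```

```text
lid hull [ 496.7 -314.5   93.1] gap 0.8 [[41.0, 56.0], [65.0, 67.0]]
lid ell [ 496.7 -314.4   93.3] gap 0.7 [[41.0, 56.0], [65.0, 67.0]]
   onplane 0.094 [[497.3, -314.1], [496.4, -313.9]]
lidknob hull [ 497.2 -313.4  116.2] gap 0.2 [[11.0, 18.0], [14.0, 18.0]]
lidknob ell [ 497.2 -313.5  116.3] gap 0.3 [[11.0, 18.0], [14.0, 18.0]]
   onplane 0.118 [[498.2, -312.2], [497.0, -312.9]]
vent hull [488.9 276.9  21.9] gap 0.5 [[58.0, 69.0], [62.0, 64.0]]
vent ell [489.  276.8  21.9] gap 0.5 [[58.0, 69.0], [62.0, 64.0]]
   onplane 0.024 [[490.2, 277.0], [488.8, 276.5]]
ventknob hull [490.  276.8  51. ] gap 1.1 [[13.0, 17.0], [13.0, 13.0]]
ventknob ell [489.8 276.7  51.6] gap 0.7 [[13.0, 17.0], [13.0, 13.0]]
   onplane 0.048 [[488.2, 275.8], [489.7, 277.9]]Traceback (most recent call last):
  File "<stdin>", line 7, in <module>
  File "h.py", line 8, in blob
    h=cv2.convexHull(c); e=cv2.fitEllipse(c); M=cv2.moments(h)
                           ~~~~~~~~~~~~~~^^^
cv2.error: OpenCV(4.12.0) /io/opencv/modules/imgproc/src/shapedescr.cpp:361: error: (-201:Incorrect size of input array) There should be at least 5 points to fit the ellipse in function 'fitEllipseNoDirect'
```

```bash
python3 - <<'E'
from h import *
ims=[bot.read_camera(n) for n in("scene","top")]; cs=[bot.camera_model(n) for n in("scene","top")]
H=[hsv(i) for i in ims]
for i,p,w in((0,(315,257),(335,205)),(1,(327,238),(400,238))): print([np.median(H[i][y-6:y+7,x-6:x+7].reshape(-1,3),axis=0) for x,y in(p,w)])
B=[(265,215,365,300),(278,190,376,285)];r=[]
for i in(0,1):
    g=cv2.GaussianBlur(ims[i],(7,7),0); h=hsv(g); m=((h[...,0]<14)&(h[...,2]<230)).astype(np.uint8)*255
    r.append(blob(m,B[i]))
    print(r[-1])
R=[ray(cs[i],r[i][0]) for i in(0,1)];print(tri(*R),[plane(x,.005) for x in R])
print(bot.get_obs()['eef_pos'])
E
```

```text
[array([ 14., 117., 150.]), array([ 18.,  89., 173.])]
[array([ 14., 153., 125.]), array([ 17., 128., 137.])]Traceback (most recent call last):
  File "<stdin>", line 8, in <module>
  File "h.py", line 7, in blob
    c=max(cv2.findContours(m,cv2.RETR_EXTERNAL,cv2.CHAIN_APPROX_NONE)[0],key=cv2.contourArea)
ValueError: max() iterable argument is empty
```

Call:
send_rows(slide=[[-16, -12, 0], [-48, -35, 0], [-80, -59, 0], [-113, -83, 0], [-145, -106, 0], [-177, -130, 0], [-210, -154, 0], [-242, -177, 0]], roll=[-2, -5, -9, -13, -17, -21, -24, -26.6], claw=[1, 1, 1, 1, 1, 1, 1, 1], force=40)

```text
t: 0.97
eef_pos: [0.4402, 0.3346, 0.2315]
tool_rot: [0.0, -0.001, 1.0, 0.0]
contact_force: [1.4, 0.4, -0.8]
gripper_width: 0.998
grasp_force: 0.0
```

```bash
python3 - <<'E'
from h import *
ims=[bot.read_camera(n) for n in("scene","top")]; cs=[bot.camera_model(n) for n in("scene","top")]
B=[(262,210,370,305),(275,185,380,290)];r=[]
for i in(0,1):
    g=cv2.GaussianBlur(ims[i],(7,7),0); h=hsv(g); m=(h[...,0]<16).astype(np.uint8)*255
    m=cv2.morphologyEx(m,cv2.MORPH_OPEN,np.ones((9,9),np.uint8)); cv2.imwrite(f"pics/m{i}.png",m)
    r.append(blob(m,B[i])); print(r[-1])
for j in(0,1):
    R=[ray(cs[i],r[i][j]) for i in(0,1)];print(tri(*R),[plane(x,.005) for x in R])
o=bot.get_obs();print(o['t'],o['eef_pos'],o['tool_rot'])
E
```

```text
(array([314.69371244, 257.31279858]), array([314.69036865, 257.32357788]), (68.26814270019531, 79.62832641601562))
(array([326.41631666, 238.08705613]), array([326.37600708, 238.04179382]), (80.77102661132812, 81.55574035644531))
(array([ 0.59295545, -0.01305874, -0.00079281]), np.float64(0.0010151747057860873)) [array([ 0.59561056, -0.01078538,  0.005     ]), array([ 0.59195804, -0.0125943 ,  0.005     ])]
(array([ 0.59303533, -0.01297565, -0.00064823]), np.float64(0.0010199283778581023)) [array([ 0.59563333, -0.01077104,  0.005     ]), array([ 0.5920524 , -0.01251185,  0.005     ])]
1.0667 [0.44384142 0.32895307 0.2315122 ] [ 9.13271044e-04  5.33341366e-03  9.99984075e-01 -1.60321694e-03]
```

Call:
send_rows(slide=[[-8, -20, 0], [-21, -57, 0], [-35, -95, 0], [-49, -133, 0], [-63, -171, 0], [-77, -209, 0], [-90, -247, 0], [-98, -270, 0]], roll=[0, 0, 0, 0, 0, 0, 0, 0], claw=[1, 1, 1, 1, 1, 1, 1, 1])

```text
t: 1.73
eef_pos: [0.5384, 0.0621, 0.2316]
tool_rot: [0.0, 0.003, 1.0, -0.001]
contact_force: [0.4, -0.3, 0.9]
gripper_width: 1.0
grasp_force: 0.0
```

Call:
send_rows(slide=[[3, -30, 0], [6, -70, 0], [9, -110, 0], [12, -150, 0], [15, -190, 0], [18, -230, 0], [21, -265, 0], [22, -290, 0]], roll=[0, 0, 0, 0, 0, 0, 0, 0], claw=[1, 1, 1, 1, 1, 1, 1, 1])

```text
t: 2.4
eef_pos: [0.5143, -0.2269, 0.2316]
tool_rot: [0.0, 0.002, 1.0, -0.001]
contact_force: [-0.0, -0.3, 0.2]
gripper_width: 0.997
grasp_force: 0.0
```

```bash
python3 - <<'E'
from h import *
import time
for i in range(3):
    o=bot.get_obs();print(o['t'],o['eef_pos'],o['tool_rot'],o['q']); m=bot.camera_model("wrist"); im=bot.read_camera("wrist")
cv2.imwrite("pics/w1.png",im[:,:,::-1]);print(m)
E
```

```text
2.4 [ 0.51431148 -0.22692652  0.23158726] [ 1.27522215e-04  2.02715312e-03  9.99997761e-01 -5.93852370e-04] [ 0.04000795  0.296904    0.32515567  1.84761818 -0.1091113   1.01382509
  1.97638537]
2.45 [ 0.51361892 -0.2317406   0.23182371] [ 3.04425586e-04  4.55262436e-03  9.99987404e-01 -2.09093145e-03] [ 0.04341179  0.29836426  0.32993016  1.8457377  -0.10808622  1.01331184
  1.97858322]
2.5 [ 0.51408334 -0.22863903  0.23157831] [ 9.31478541e-05  4.25534208e-03  9.99990098e-01 -1.29870729e-03] [ 0.04086999  0.29757882  0.32701612  1.84699864 -0.10839916  1.0135127
  1.97413504]
{'camera_matrix': array([[371.64829954,   0.        , 314.60594661],
       [  0.        , 371.64829954, 236.54560232],
       [  0.        ,   0.        ,   1.        ]]), 'camera_from_world': array([[ 0.00850288,  0.99996004, -0.00276118,  0.22537539],
       [ 0.94824611, -0.00718656,  0.31745498, -0.52954049],
       [ 0.31742245, -0.00531756, -0.94826932,  0.21560275],
       [ 0.        ,  0.        ,  0.        ,  1.        ]])}
```

View pics/w1.png

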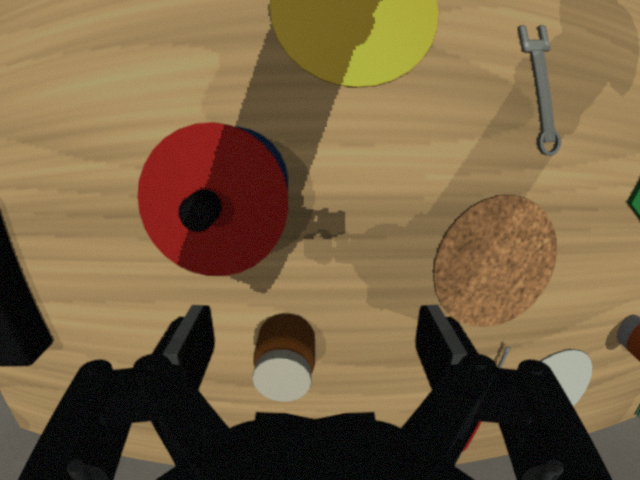

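The wrist view shows the red lid ahead with its knob at (200,210), the jar at (285,360) and the mat at (495,260). I'll move over the knob.

Call:
send_rows(slide=[[4, -18, 0], [10, -50, 10], [17, -80, 30], [17, -85.5, 50], [17, -85.5, 70], [17, -85.5, 80], [17, -85.5, 80], [17, -85.5, 80]], roll=[0, 0, 0, 0, 0, 0, 0, 0], claw=[1, 1, 1, 1, 1, 1, 1, 1])

```text
t: 3.22
eef_pos: [0.4989, -0.3072, 0.1513]
tool_rot: [-0.0, -0.001, 1.0, 0.0]
contact_force: [0.2, 0.3, 0.7]
gripper_width: 1.0
grasp_force: 0.0
```

```bash
cat >> h.py <<'E'
def wrist(n=4):
    "averaged wrist camera pose and tool position, last picture"
    P=[];C=[]
    for i in range(n):
        C.append(bot.camera_model("wrist")); P.append(bot.get_obs()['eef_pos']); im=bot.read_camera("wrist")
    cm=dict(C[-1]); cm["camera_from_world"]=np.mean([c["camera_from_world"] for c in C],0)
    return im,cm,np.mean(P,0),np.std(P,0)
E
python3 - <<'E'
from h import *
im,cm,p,s=wrist(); cv2.imwrite("pics/w2.png",im[:,:,::-1])
print(p*1e3,s*1e3); m=masks(im)
r=blob(m["red"],(0,0,640,480)); print(r)
print("disc",plane(ray(cm,r[1],True),.094))
E
```

```text
[ 499.26453217 -307.9090815   152.11552163] [0.22072319 0.47464515 0.53329218]
(array([307.31598229, 221.8497633 ]), array([298.43414307, 216.78495789]), (132.78038024902344, 217.4207000732422))
disc [ 0.47221854 -0.31744752  0.094     ]
```

View pics/w2.png

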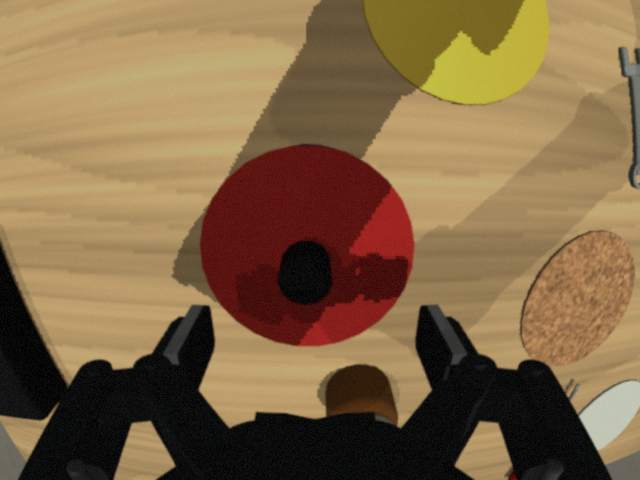

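The lid disc is centred at about (307,245) and the knob at (305,272), some 10 px left of the finger midline (315). That agrees with the 6 mm y correction still to make. I'll correct, descend and grip.

Call:
send_rows(slide=[[2, -6, 4], [2, -6, 12], [2, -6, 24], [2, -6, 36], [2, -6, 46], [2, -6, 51], [2, -6, 52], [2, -6, 52]], roll=[0, 0, 0, 0, 0, 0, 0, 0], claw=[1, 1, 1, 1, 1, 1, 1, 1])

```text
t: 4.08
eef_pos: [0.4959, -0.3146, 0.0986]
tool_rot: [-0.001, 0.0, 1.0, 0.0]
contact_force: [-0.5, 0.1, 0.3]
gripper_width: 1.0
grasp_force: 0.0
```

Call:
send_rows(slide=[[0, 0, 0], [0, 0, 0], [0, 0, 0], [0, 0, 0], [0, 0, 0], [0, 0, 0], [0, 0, 0], [0, 0, 0]], roll=[0, 0, 0, 0, 0, 0, 0, 0], claw=[0.6, 0.5, 0.4, 0.3, 0.2, 0.1, 0.1, 0.1], force=40)

```text
t: 4.75
eef_pos: [0.4964, -0.3148, 0.0998]
tool_rot: [0.0, 0.0, 1.0, 0.0]
contact_force: [-0.9, 1.2, 5.9]
gripper_width: 0.314
grasp_force: 39.4
```

Call:
send_rows(slide=[[0, 0, -2], [0, 0, -6], [0, 0, -12], [0, 0, -20], [0, 0, -32], [0, 0, -48], [0, 0, -64], [0, 0, -75]], roll=[0, 0, 0, 0, 0, 0, 0, 0], claw=[0.1, 0.1, 0.1, 0.1, 0.1, 0.1, 0.1, 0.1])

```text
t: 5.42
eef_pos: [0.4968, -0.3154, 0.1768]
tool_rot: [0.001, 0.0, 1.0, -0.001]
contact_force: [0.1, 0.4, -1.6]
gripper_width: 0.31
grasp_force: 39.6
```

Call:
send_rows(slide=[[-3, 10, 0], [-10, 32, 0], [-20, 62, 0], [-32, 98, 0], [-44, 135, 0], [-55, 172, 0], [-65, 204, 0], [-75, 234, 0]], roll=[0, 0, 0, 0, 0, 0, 0, 0], claw=[0.1, 0.1, 0.1, 0.1, 0.1, 0.1, 0.1, 0.1])

```text
t: 6.08
eef_pos: [0.5712, -0.0772, 0.1738]
tool_rot: [-0.0, -0.001, 1.0, 0.0]
contact_force: [0.6, 0.4, -1.9]
gripper_width: 0.31
grasp_force: 39.6
```

Call:
send_rows(slide=[[-8, 26, 0], [-15, 46, 0], [-20, 60, 0], [-22, 67, 0], [-22, 68, 0], [-22, 68, 10], [-22, 68, 30], [-22, 68, 50]], roll=[0, 0, 0, 0, 0, 0, 0, 0], claw=[0.1, 0.1, 0.1, 0.1, 0.1, 0.1, 0.1, 0.1])

```text
t: 6.75
eef_pos: [0.5933, -0.0153, 0.1238]
tool_rot: [0.001, 0.002, 1.0, -0.0]
contact_force: [-0.1, 0.2, -2.6]
gripper_width: 0.307
grasp_force: 39.7
```

```bash
python3 - <<'E'
from h import *
im,cm,p,s=wrist(); print(p*1e3,s*1e3)
ims=[bot.read_camera(n) for n in("scene","top")]; cs=[bot.camera_model(n) for n in("scene","top")]
cv2.imwrite("pics/c3.png",np.hstack([ims[0][60:320,180:520],ims[1][170:430,220:560]])[:,:,::-1])
E
```

```text
[591.23307302 -15.15551776 121.61868373] [1.30532217 0.13926039 1.72508694]
```

View pics/c3.png

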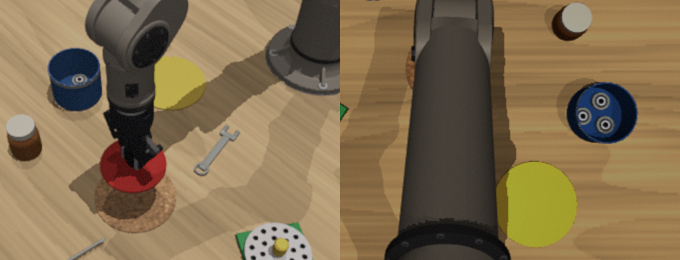

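The lid is held level over the cork mat (scene crop about (133,165)). The pot stands open at crop-left (75,80) and crop-right (602,113), with its bearings visible. I'll lower gently.

Call:
send_rows(slide=[[-2, 3, 8], [-2, 3, 22], [-2, 3, 40], [-2, 3, 58], [-2, 3, 74], [-2, 3, 84], [-2, 3, 88], [-2, 3, 90]], roll=[0, 0, 0, 0, 0, 0, 0, 0], claw=[0.1, 0.1, 0.1, 0.1, 0.1, 0.1, 0.1, 0.1])

```text
t: 7.72
eef_pos: [0.5954, -0.0098, 0.034]
tool_rot: [-0.0, 0.0, 1.0, 0.0]
contact_force: [0.5, 1.1, -1.4]
gripper_width: 0.316
grasp_force: 39.8
```

```bash
python3 - <<'E'
from h import *
im,cm,p,s=wrist(); print(p*1e3,s*1e3,bot.get_obs()['contact_force'])
ims=[bot.read_camera(n) for n in("scene","top")]; cs=[bot.camera_model(n) for n in("scene","top")]
np.savez("pot.npz",s=ims[0],t=ims[1])
m=masks(ims[0])["red"]; r=blob(m,(230,190,400,310));print("lid scene",r,plane(ray(cs[0],r[1]),p[2]-.017+.012))
c=[ims[0][90:190,220:300],ims[1][235:335,430:540]]
cv2.imwrite("pics/pot4.png",np.hstack([cv2.resize(x,(400,400),interpolation=0) for x in c])[:,:,::-1])
cv2.imwrite("pics/w4.png",im[:,:,::-1])
E
```

```text
[595.75473189  -9.84131234  34.48552135] [0.25174212 0.04183338 0.4282691 ] [-0.23049284  0.42644896 -1.97955886]
lid scene (array([312.95784271, 254.34278238]), array([313.64596558, 252.57830811]), (48.13957214355469, 56.559940338134766)) [ 0.59938712 -0.00916978  0.02948552]
```

View pics/pot4.png

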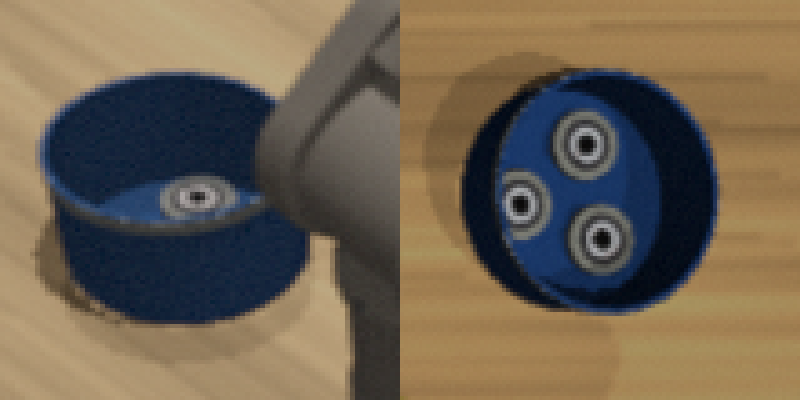

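The pot is open and standing where it was; the arm partly hides its rim in the scene view, so I'll measure it later. Now the final lowering.

Call:
send_rows(slide=[[1, -1, 2], [2, -2, 4], [2, -2, 6], [2, -2, 8], [2, -2, 9], [2, -2, 10], [2, -2, 10.5], [2, -2, 10.5]], roll=[0, 0, 0, 0, 0, 0, 0, 0], claw=[0.1, 0.1, 0.1, 0.1, 0.1, 0.1, 0.1, 0.1])

```text
t: 8.68
eef_pos: [0.5933, -0.0118, 0.0236]
tool_rot: [-0.0, 0.0, 1.0, 0.0]
contact_force: [-0.8, -0.0, -1.6]
gripper_width: 0.31
grasp_force: 39.8
```

Call:
send_rows(slide=[[0, 0, 0.5], [0, 0, 1], [0, 0, 1.5], [0, 0, 2], [0, 0, 2.5], [0, 0, 2.5], [0, 0, 2.5], [0, 0, 2.5]], roll=[0, 0, 0, 0, 0, 0, 0, 0], claw=[0.1, 0.1, 0.1, 0.1, 0.1, 0.1, 0.1, 0.1])

```text
t: 9.35
eef_pos: [0.5935, -0.0119, 0.0228]
tool_rot: [0.0, 0.0, 1.0, 0.0]
contact_force: [-4.8, 1.7, 11.5]
gripper_width: 0.313
grasp_force: 41.3
```

Call:
send_rows(slide=[[0, 0, -1], [0, 0, -1], [0, 0, -1], [0, 0, -1], [0, 0, -1], [0, 0, -1], [0, 0, -1], [0, 0, -1]], roll=[0, 0, 0, 0, 0, 0, 0, 0], claw=[0.3, 0.35, 0.4, 0.5, 0.6, 0.8, 1, 1])

```text
t: 10.02
eef_pos: [0.5933, -0.0119, 0.0222]
tool_rot: [-0.0, 0.0, 1.0, -0.0]
contact_force: [0.2, 0.9, -0.4]
gripper_width: 0.99
grasp_force: 0.0
```

Call:
send_rows(slide=[[0, 0, -5], [0, 0, -15], [0, 0, -30], [0, 0, -55], [0, 0, -85], [0, 0, -115], [0, 0, -140], [0, 0, -150]], roll=[0, 0, 0, 0, 0, 0, 0, 0], claw=[1, 1, 1, 1, 1, 1, 1, 1])

```text
t: 10.68
eef_pos: [0.5955, -0.0121, 0.1772]
tool_rot: [0.003, 0.001, 1.0, 0.0]
contact_force: [1.2, 0.5, 0.3]
gripper_width: 1.003
grasp_force: 0.0
```

Call:
send_rows(slide=[[5, 14, 0], [15, 42, 0], [28, 79, 0], [42, 117, 0], [56, 155, 0], [69, 193, 0], [82, 230, 0], [92, 256, 0]], roll=[0, 0, 0, 0, 0, 0, 0, 0], claw=[1, 1, 1, 1, 1, 1, 1, 1])

```text
t: 11.35
eef_pos: [0.4995, 0.2481, 0.1724]
tool_rot: [-0.0, -0.001, 1.0, 0.001]
contact_force: [0.0, 0.8, 0.3]
gripper_width: 1.002
grasp_force: 0.0
```

Call:
send_rows(slide=[[6, 17, 0], [10, 28, 5], [12, 33, 20], [12, 33, 40], [12, 33, 60], [12, 33, 75], [12, 33, 80], [12, 33, 80]], roll=[0, 0, 0, 0, 0, 0, 0, 0], claw=[1, 1, 1, 1, 1, 1, 1, 1])

```text
t: 12.02
eef_pos: [0.4889, 0.2757, 0.0908]
tool_rot: [-0.001, 0.001, 1.0, -0.001]
contact_force: [-0.3, -0.7, 0.4]
gripper_width: 1.003
grasp_force: 0.0
```

```bash
python3 - <<'E'
from h import *
im,cm,p,s=wrist(); print(p*1e3,s*1e3)
m=masks(im)["yellow"]; cv2.imwrite("pics/w5.png",im[:,:,::-1])
r=blob(m,(200,180,440,340)); print("knob",r,plane(ray(cm,r[1],True),.05))
ims=[bot.read_camera(n) for n in("scene","top")]; cs=[bot.camera_model(n) for n in("scene","top")]
# lid on the mat
B=[(262,200,370,305),(275,180,385,290)]
r=[blob(masks(ims[i])["red"],B[i]) for i in(0,1)]; R=[ray(cs[i],r[i][1]) for i in(0,1)]
print("lid",tri(*R),[plane(x,.017) for x in R],[x[2] for x in r])
# pot: blue mask
r=[]
for i,b in((0,(210,85,300,195)),(1,(430,230,545,340))):
    h=hsv(ims[i]).astype(int); m=((h[...,0]>100)&(h[...,0]<128)&(h[...,1]>100)).astype(np.uint8)*255
    m=cv2.morphologyEx(m,cv2.MORPH_CLOSE,np.ones((5,5),np.uint8)); c=max(cv2.findContours(m[b[1]:b[3],b[0]:b[2]],0,1)[0],key=cv2.contourArea); print(cv2.boundingRect(c),b)
np.savez("pot.npz",s=ims[0],t=ims[1])
c=[ims[0][90:190,210:310],ims[1][230:340,430:540]]
cv2.imwrite("pics/pot5.png",np.hstack([cv2.resize(x,(400,400),interpolation=0) for x in c])[:,:,::-1])
E
```

```text
[489.71786849 276.47743314  92.19871713] [0.56774019 0.54651822 0.90365428]
knob (array([313.59446001, 270.4021164 ]), array([312.72576904, 271.85809326]), (38.453636169433594, 46.22346878051758)) [0.48897788 0.27496694 0.05      ]
lid (array([ 0.59416859, -0.01292072,  0.01459581]), np.float64(0.0006247271671752877)) [array([ 0.59534518, -0.01204192,  0.017     ]), array([ 0.59368079, -0.01265067,  0.017     ])] [(52.38840866088867, 60.915626525878906), (60.988372802734375, 61.38410568237305)]
(19, 24, 52, 61) (210, 85, 300, 195)
(18, 23, 69, 60) (430, 230, 545, 340)
```

View pics/pot5.png

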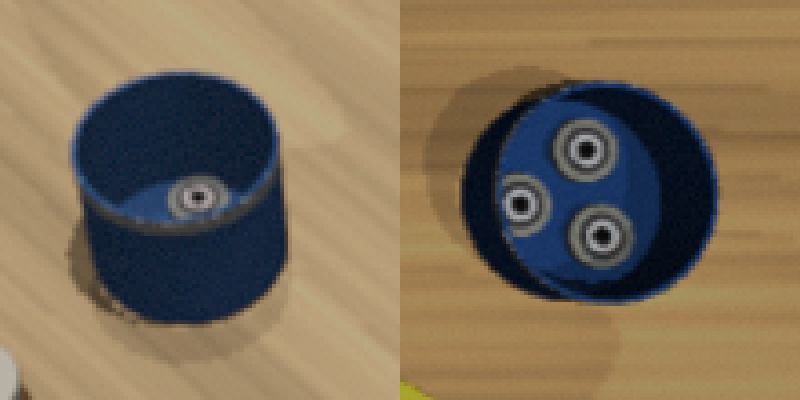

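The pot stands open and unmoved: rim about (228–280, 108–149) in the scene view and (457–517, 252–313) in the top view. The lid lies at (594,-12), which is the mat's middle. Next I fit the rim circle from the two views, then grip the vent.

```bash
python3 - <<'E'
from h import *
from scipy.optimize import least_squares
d=np.load("pot.npz"); cs=[bot.camera_model(n) for n in("scene","top")]
P=[]
for im,b,f in((d["s"],(210,85,300,195),lambda c:c[:,1]<126),(d["t"],(430,230,545,340),lambda c:c[:,0]>490)):
    h=hsv(im).astype(int); m=((h[...,0]>100)&(h[...,0]<128)&(h[...,1]>100)).astype(np.uint8)*255
    m=cv2.morphologyEx(m,cv2.MORPH_CLOSE,np.ones((5,5),np.uint8)); c=max(cv2.findContours(m[b[1]:b[3],b[0]:b[2]],0,1)[0],key=cv2.contourArea)[:,0]+np.array(b[:2]); P.append(c[f(c)])
for z in(.08,.085,.09,.095):
    for i in(0,1):
        X=np.array([plane(ray(cs[i],p),z)[:2] for p in P[i].astype(float)])
        for R in (.0585,None):
            s=least_squares(lambda v:np.hypot(*(X-v[:2]).T)-(R or v[2]),[.497,-.314,.058],loss="soft_l1",f_scale=.001); print(z,i,len(X),np.round(s.x*1e3,1),"fixR" if R else "",round(np.std(s.fun)*1e3,2))
E
```

```text
0.08 0 60 [ 493.2 -321.1   58. ] fixR 1.14
0.08 0 60 [ 491.1 -323.3   56. ]  0.76
0.08 1 76 [ 496.8 -314.7   58. ] fixR 0.83
0.08 1 76 [ 496.8 -317.1   56.5]  0.51
0.085 0 60 [ 496.2 -316.7   58. ] fixR 1.21
0.085 0 60 [ 493.9 -319.2   55.7]  0.75
0.085 1 76 [ 496.7 -312.8   58. ] fixR 0.89
0.085 1 76 [ 496.6 -315.6   56.3]  0.51
0.09 0 60 [ 499.2 -312.3   58. ] fixR 1.28
0.09 0 60 [ 496.6 -315.    55.4]  0.75
0.09 1 76 [ 496.5 -311.    58. ] fixR 0.96
0.09 1 76 [ 496.5 -314.1   56. ]  0.51
0.095 0 60 [ 502.1 -307.9   58. ] fixR 1.36
0.095 0 60 [ 499.4 -310.8   55.1]  0.74
0.095 1 76 [ 496.3 -309.2   58. ] fixR 1.02
0.095 1 76 [ 496.3 -312.6   55.8]  0.5
```

Call:
send_rows(slide=[[0, 0.5, 5], [0, 0.5, 14], [0, 0.5, 26], [0, 0.5, 40], [0, 0.5, 52], [0, 0.5, 60], [0, 0.5, 62.5], [0, 0.5, 62.5]], roll=[0, 0, 0, 0, 0, 0, 0, 0], claw=[1, 1, 1, 1, 1, 1, 1, 1])

```text
t: 12.98
eef_pos: [0.4889, 0.2773, 0.0287]
tool_rot: [-0.001, 0.0, 1.0, -0.001]
contact_force: [-1.0, -0.4, -0.3]
gripper_width: 0.996
grasp_force: 0.0
```

Call:
send_rows(slide=[[0, 0, 0], [0, 0, 0], [0, 0, 0], [0, 0, 0], [0, 0, 0], [0, 0, 0], [0, 0, 0], [0, 0, 0]], roll=[0, 0, 0, 0, 0, 0, 0, 0], claw=[0.6, 0.5, 0.4, 0.3, 0.2, 0.1, 0.1, 0.1], force=40)

```text
t: 13.65
eef_pos: [0.4898, 0.2779, 0.0304]
tool_rot: [0.0, 0.0, 1.0, 0.0]
contact_force: [-1.0, -0.8, 5.1]
gripper_width: 0.312
grasp_force: 39.5
```

Call:
send_rows(slide=[[0, 0, -2], [0, 0, -8], [0, 0, -22], [0, 0, -48], [0, 0, -82], [0, 0, -118], [0, 0, -145], [0, 0, -155]], roll=[0, 0, 0, 0, 0, 0, 0, 0], claw=[0.1, 0.1, 0.1, 0.1, 0.1, 0.1, 0.1, 0.1])

```text
t: 14.32
eef_pos: [0.4913, 0.2786, 0.1892]
tool_rot: [0.003, 0.0, 1.0, 0.002]
contact_force: [-0.0, 0.2, -2.4]
gripper_width: 0.311
grasp_force: 39.8
```

Call:
send_rows(slide=[[0, -10, 0], [0, -32, 0], [-1, -64, 0], [-1, -100, 0], [-2, -138, 0], [-2, -176, 0], [-3, -214, 0], [-3, -252, 0]], roll=[0, 0, 0, 0, 0, 0, 0, 0], claw=[0.1, 0.1, 0.1, 0.1, 0.1, 0.1, 0.1, 0.1])

```text
t: 14.98
eef_pos: [0.4902, 0.0229, 0.1826]
tool_rot: [-0.002, 0.0, 1.0, -0.001]
contact_force: [0.7, -0.5, -2.1]
gripper_width: 0.31
grasp_force: 39.8
```

Call:
send_rows(slide=[[0, -38, 0], [-1, -76, 0], [-1, -114, 0], [-2, -152, 0], [-2, -190, 0], [-3, -228, 0], [-3, -264, 0], [-4, -294, 0]], roll=[0, 0, 0, 0, 0, 0, 0, 0], claw=[0.1, 0.1, 0.1, 0.1, 0.1, 0.1, 0.1, 0.1])

```text
t: 15.65
eef_pos: [0.4932, -0.2714, 0.1824]
tool_rot: [-0.002, 0.002, 1.0, 0.0]
contact_force: [0.3, 0.1, -2.3]
gripper_width: 0.315
grasp_force: 39.8
```

Call:
send_rows(slide=[[0, -22, 0], [0, -36, 0], [0, -44, 0], [0, -46, 5], [0, -46, 15], [0, -46, 30], [0, -46, 42], [0, -46, 45]], roll=[0, 0, 0, 0, 0, 0, 0, 0], claw=[0.1, 0.1, 0.1, 0.1, 0.1, 0.1, 0.1, 0.1])

```text
t: 16.32
eef_pos: [0.4947, -0.3117, 0.1365]
tool_rot: [-0.002, -0.001, 1.0, 0.001]
contact_force: [-0.7, 1.3, -2.2]
gripper_width: 0.314
grasp_force: 39.8
```

```bash
python3 - <<'E'
from h import *
im,cm,p,s=wrist(5); print(p*1e3,s*1e3)
cv2.imwrite("pics/w6.png",im[:,:,::-1])
ims=[bot.read_camera(n) for n in("scene","top")]; cs=[bot.camera_model(n) for n in("scene","top")]
c=[ims[0][60:220,180:380],ims[1][200:360,420:620]]
cv2.imwrite("pics/c6.png",np.hstack([cv2.resize(x,(400,320),interpolation=0) for x in c])[:,:,::-1])
E
```

```text
[ 495.57650935 -312.85902448  138.24455044] [0.6639992  0.84465853 1.29796983]
```

View pics/c6.png

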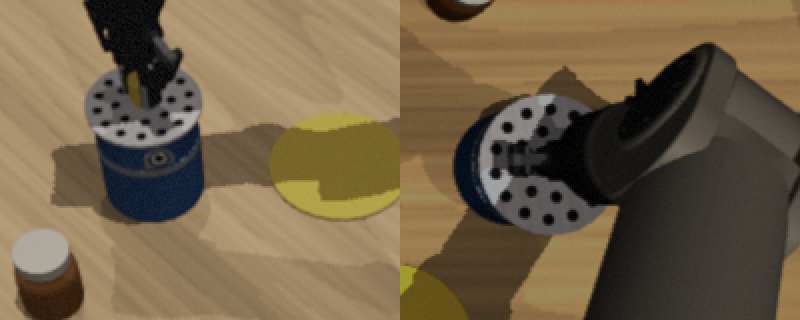

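The cover is held level just above the pot's rim, roughly concentric with it (scene crop (145,105), top crop (545,163)). I'll correct by about 1 mm and lower.

Call:
send_rows(slide=[[-1, -1.5, 4], [-1, -1.5, 10], [-1, -1.5, 16], [-1, -1.5, 21], [-1, -1.5, 25], [-1, -1.5, 27], [-1, -1.5, 28], [-1, -1.5, 28]], roll=[0, 0, 0, 0, 0, 0, 0, 0], claw=[0.1, 0.1, 0.1, 0.1, 0.1, 0.1, 0.1, 0.1])

```text
t: 17.33
eef_pos: [0.4971, -0.3158, 0.1115]
tool_rot: [-0.0, 0.0, 1.0, 0.0]
contact_force: [0.5, 0.1, -2.3]
gripper_width: 0.309
grasp_force: 39.8
```

Call:
send_rows(slide=[[0, 0, 1], [0, 0, 2], [0, 0, 3], [0, 0, 4], [0, 0, 5], [0, 0, 5.5], [0, 0, 6], [0, 0, 6]], roll=[0, 0, 0, 0, 0, 0, 0, 0], claw=[0.1, 0.1, 0.1, 0.1, 0.1, 0.1, 0.1, 0.1])

```text
t: 18.0
eef_pos: [0.4971, -0.3158, 0.1057]
tool_rot: [-0.0, 0.0, 1.0, 0.0]
contact_force: [-0.2, -1.5, -2.3]
gripper_width: 0.314
grasp_force: 39.8
```

Call:
send_rows(slide=[[0, 1, 1], [0, 1, 2], [0, 1, 3], [0, 1, 4], [0, 1, 4.7], [0, 1, 5.3], [0, 1, 5.8], [0, 1, 5.8]], roll=[0, 0, 0, 0, 0, 0, 0, 0], claw=[0.1, 0.1, 0.1, 0.1, 0.1, 0.1, 0.1, 0.1])

```text
t: 18.67
eef_pos: [0.4972, -0.3148, 0.1004]
tool_rot: [0.0, 0.0, 1.0, 0.0]
contact_force: [-2.3, 1.4, 4.1]
gripper_width: 0.312
grasp_force: 40.4
```

Call:
send_rows(slide=[[0, 0, 0.3], [0, 0, 0.6], [0, 0, 0.6], [0, 0, 0.6], [0, 0, 0.6], [0, 0, 0.6], [0, 0, 0.6], [0, 0, 0.6]], roll=[0, 0, 0, 0, 0, 0, 0, 0], claw=[0.1, 0.1, 0.1, 0.1, 0.1, 0.1, 0.1, 0.1])

```text
t: 19.33
eef_pos: [0.4972, -0.3148, 0.1004]
tool_rot: [0.0, 0.0, 1.0, 0.0]
contact_force: [-3.7, 2.9, 9.9]
gripper_width: 0.316
grasp_force: 41.0
```

Call:
send_rows(slide=[[0, 0, -0.5], [0, 0, -1], [0, 0, -1], [0, 0, -1], [0, 0, -1], [0, 0, -1], [0, 0, -1], [0, 0, -1]], roll=[0, 0, 0, 0, 0, 0, 0, 0], claw=[0.3, 0.35, 0.4, 0.5, 0.6, 0.8, 1, 1])

```text
t: 20.0
eef_pos: [0.4972, -0.3149, 0.1003]
tool_rot: [0.0, 0.0, 1.0, -0.0]
contact_force: [-0.6, 0.1, -0.9]
gripper_width: 0.984
grasp_force: 0.0
```

Call:
send_rows(slide=[[0, 0, -4], [0, 0, -12], [0, 0, -25], [0, 0, -45], [0, 0, -70], [0, 0, -95], [0, 0, -112], [0, 0, -120]], roll=[0, 0, 0, 0, 0, 0, 0, 0], claw=[1, 1, 1, 1, 1, 1, 1, 1])

```text
t: 20.67
eef_pos: [0.4984, -0.3159, 0.2245]
tool_rot: [0.003, 0.0, 1.0, -0.001]
contact_force: [0.1, -1.0, 0.4]
gripper_width: 1.001
grasp_force: 0.0
```

Call:
send_rows(slide=[[0, 12, 0], [0, 40, 0], [0, 75, 0], [0, 110, 0], [0, 145, 0], [0, 175, 0], [0, 195, 0], [0, 200, 0]], roll=[0, 0, 0, 0, 0, 0, 0, 0], claw=[1, 1, 1, 1, 1, 1, 1, 1])

```text
t: 21.33
eef_pos: [0.4965, -0.1093, 0.2192]
tool_rot: [-0.001, -0.003, 1.0, 0.001]
contact_force: [-1.2, -0.4, 0.3]
gripper_width: 0.999
grasp_force: 0.0
```

```bash
python3 - <<'E'
from h import *
ims=[bot.read_camera(n) for n in("scene","top")]; cs=[bot.camera_model(n) for n in("scene","top")]
B=[(215,95,292,150),(440,240,530,325)]
r=[blob(masks(ims[i])["silver"],B[i]) for i in(0,1)]; R=[ray(cs[i],r[i][0]) for i in(0,1)]
print("vent",tri(*R),[plane(x,.094) for x in R],[x[2] for x in r])
c=[ims[0][80:320,160:480],ims[1][130:370,230:550]]
cv2.imwrite("pics/c7.png",cv2.resize(np.hstack(c),(800,300))[:,:,::-1])
E
```

```text
vent (array([ 0.49170498, -0.33196803,  0.08078133]), np.float64(0.009885660814393328)) [array([ 0.49647568, -0.31627872,  0.094     ]), array([ 0.494518  , -0.33173894,  0.094     ])] [(41.377445220947266, 57.363800048828125), (44.86460876464844, 72.22599792480469)]
```

View pics/c7.png

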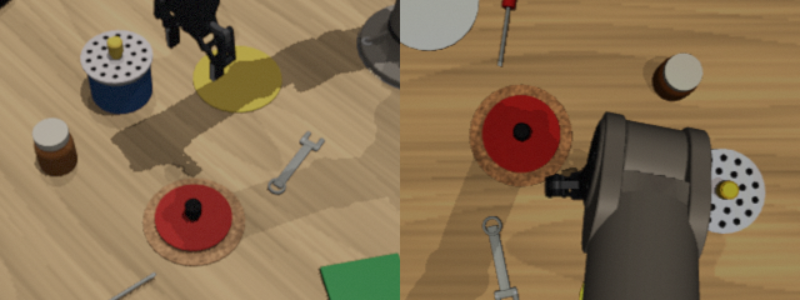

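The cover sits level on the pot with its knob up; both the contact height (100.4 mm against about 100.3 expected) and the scene ray agree with it being seated. The lid is centred on the cork mat and the gripper is clear, so I'm handing in.

```bash
python3 -c "
from station import bot
print(bot.hand_in())"
```

```text
the job is handed in; nothing more can be done
None
```

The red lid is in the middle of the cork mat, knob up, and the silver vented cover is seated level on the pot; I handed the job in about 21 s into the 64 s limit, and no verdict came back.

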